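# Set up the folding timer stand

## Robot

A 6-joint arm with a two-finger parallel gripper is mounted at the origin on a cart in front of the work surface, level with it; the furniture and walls round the work are solid. World frame = base frame: x ahead of the robot, y to its left, z up, the work surface at z = 0. Lengths are in mm, angles in rad, forces in N, time in s.
With the tool pointing down it reaches from about 400 to 925 mm from the base axis. Payload 12.5 kg.
Tool frame: the origin (TCP) lies midway between the tips of the shut fingers; the grasp point (between the pads) lies 19 mm behind it; z points along the fingers, y is the line along which they close (so a half turn about z gives the same grasp; the last joint's range is limited). The gripper opens to 95 mm and grips with 3 to 60 N. Pads are 20 mm wide; open, the fingers measure 119 mm over their backs; the gripper's body (75 mm by 180 mm) begins 59 mm behind the grasp point.
Start: joints at [-1.44, 0.491, 1.559, -0, 1.092, -0.106], TCP at [146.643, -607.571, 214.661] pointing down, gripper open.
Joint ranges: [-3.1, 3.1], [-0.84, 2.19], [0.05, 2.79], [-1.13, 4.28], [0.06, 2.93], [-2.69, 2.69]. Speed limits (rad/s): [2.22, 2.22, 2.79, 3.14, 3.14, 3.14].

## Interface

Orientations are given as [roll, pitch, yaw] about the fixed x, y, z axes, in that order (R = Rz(yaw) Ry(pitch) Rx(roll)).
In Python, from cell import * gives the robot as it stands. The module is installed in compiled form; this text tells all that it offers.
- The arm moves only by the tool arm_command, never from a script. Its arguments are lists of equal length, an entry for each row: "delta_pos": the shift along the world's x, y, z in units of 250 mm (1.0 is 250 mm), a list of three; "delta_rot": the turn, a rotation vector about the world's x, y, z in units of 90 degrees (1.0 is 90 degrees), a list of three; "claw": the closure, from 0 (fully open) to 1 (shut). In form: {"delta_pos": [[tx, ty, tz], ...], "delta_rot": [[wx, wy, wz], ...], "claw": [claw, ...]}. A call has exactly 5 rows; each row is the pose to reach, as a shift and turn from the pose commanded when the call began; what a row does not reach only later rows make up. A row lasts 1/12 s, in which the tool goes at most 41.7 mm and 7.16 degrees, less where a joint would pass 70% of its speed; a pose out of reach is approached as far as the arm can. A call with a number of a shift or a turn outside -1 to 1 is refused whole. A call with a gripper value outside its range is refused whole. The fingers move at their own pace and stop on an object; the grip force is fixed at half the most. Time passes only in rows, so rows that repeat a pose let the fingers close, or fill a call up. It gives the time, the measured TCP pose, the force, the opening and the grip force at its end, in the units of the state.
- state(): the state, without advancing time (a new reading comes with each control period).
- read_camera(name): name is "scene" or "top" or "wrist"; returns the picture (384x512x3 uint8, red, green, blue); there is no depth.
- calibration(name): a dict with "camera_matrix" (3x3 intrinsics, pixels), "T" (4x4, takes a point from camera to world coordinates). Camera axes: x right, y down, z forward; pixel columns grow to the right and rows downward; lengths in mm; the calibration is good to about 2 mm. A picture is of the moment at which its call begins: read the wrist's pose just before it. calibration takes no time and is no camera call; for the wrist camera it gives the pose at the moment of the call.
- job_done(): hands the job in; it is judged then, once.
The state is a dict: "t": time; "joints": joint angles; "qvel": joint speeds; "tau": joint torques, N m; "eef_pos": TCP position; "tcp_rot": TCP orientation; "ft_force": force on the tool from outside, world axes, zero at the start; "moment": the same for the moment, N m; "opening": opening from 0.0 (shut) to 1.0 (fully open); "grip_force": force on a finger pad.
Only numpy, scipy, OpenCV 4.12 (cv2) and the standard library are available. Lean on these libraries where they do the work, as an engineer would, in place of code of your own. Each camera call takes 0.05 s, during which the arm holds its last target. There are 200 camera calls.

## Task

Fold the back rest of the small metal stand up until it leans at 60 degrees from the counter, in line with the bead on its wire guide, and let go of it. Then seat the kitchen timer on the stand's ledge, between the two ends of the ledge, leaning back against the rest with its keys and display facing out, and leave the rest at its 60 degrees. Leave the other things on the counter where they are.

Things in the scene. Friction and masses are not known exactly. Their poses are not given: they have to be found in the camera images.
- stand: Fixed metal foot of the folding stand, a 6 mm plate with a hinge cheek 36 mm high at y = +-65 mm. Origin on the counter straight below the hinge line, which runs along y 30 mm above it. x points from the stand's front to its back (away from the robot when unturned), z up; the plate reaches from x = -27 to 98 mm, y = -65 to 65 mm.
- guide_bead (a point): Dark 10 mm bead on the wire quadrant that stands at y = +65 mm on the foot, 55 mm from the hinge line. Seen from the hinge line it marks 60 degrees above the counter. Axes as stand. Beyond it, to the left behind the stand, the fixed steel cabinet is solid: 0.18 m high, front at x = 0.58 m, right side at y = -0.04 m (world); keep the gripper clear of it.
- rest (a joint): Angle of the back rest above the horizontal, rad: 0 = folded flat towards the back (+x of the stand), pi/2 = upright, range 0 to 1.75. Grows as the free end is lifted. The hinge is stiff (about 0.35 N m, some 5 N at the grip rod) and the rest stays where it is left.
- rest_corner (a point): Middle of the inner corner between back rest and ledge. Axes turn with the rest: x along the rest to its free end, z square out of its front face, y along the hinge. The hinge line lies 1 mm along +x and 2 mm along -z from it. Ledge: 120 mm wide, square to the rest, inner face at x = 0; the lip on its end rises to x = 5 mm and leaves 34 mm clear between lip and rest.
- rest_notch (a point): Middle of the lower edge of the notch in the back rest, on its front face; axes as rest_corner, from which it lies 22 mm along x. The rest is a 4 mm steel panel 120 mm wide; above this edge it is two arms, each 37 mm wide, reaching to 97 mm from the corner. The notch between them is 46 mm wide and open at the free end: room for a finger behind the timer.
- rest_grip (a point): Grip point on the axis of the black round rod (12 mm diameter, parallel to the hinge) that sticks out sideways from the right (-y) arm of the rest near its free end; axes as rest_corner. The rod is bare for 22 mm either side of this point, which lies 75 mm from the hinge line, in the middle of the panel's thickness, 95 mm to -y of the rest's middle.
- timer: Kitchen timer, 22 mm thick (x -10 to 12 mm; keys to -12), 74 mm wide (y), 62 mm high (z), 50 to 105 g, standing on the counter. Origin: middle of its underside. Display and three keys on its -x face; z points to its top. Seated, back on the rest and underside on the ledge: origin at x = 0, z = 12 mm of rest_corner, its z along rest_corner x, its -x along rest_corner z.
- dredger: Bystander: dark steel cup shaker, 51 mm across, 96 mm high; origin at the middle of its underside, z up.
- shaker: Bystander: light steel pepper shaker, 47 mm across, 66 mm high; origin at the middle of its underside, z up.
- stone: Bystander: sharpening stone lying flat, 44 x 120 x 26 mm (length along y); origin at the middle of its underside.
Not all that is in view belongs to the job. Of the things like the timer, leave any that is brown; of the rest the larger one is meant.

How it is judged (in metres and radians):
On the way:
1. the rest stands at 60 degrees (within 7) and is let go, the timer not yet moved from its place (value of joint rest between 0.927 and 1.167 rad and contact force between the fingers and stand below 0.1 N and distance of timer from where it was at the start of the episode below 0.05 m), for 0.3 s.
At the end, for the whole second after the job is handed in: The rest is at 60 degrees within 7; the timer stands at rest on the ledge, within 8 mm of touching the ledge and 6 mm of touching the rest, within 23 mm of its middle (no part beyond the ledge's ends), upright along the rest within 7 degrees, keys and display outwards (value of joint rest between 0.927 and 1.167 rad and x of timer in the frame of rest_corner between -0.008 and 0.008 m and y of timer in the frame of rest_corner between -0.023 and 0.023 m and z of timer in the frame of rest_corner between 0.006 and 0.018 m and angle between the z axis of timer and the x axis of rest_corner, either way round below 0.12 rad and angle between timer's own x axis and vertical above 1.8 rad and angle between timer's own z axis and vertical below 0.85 rad and linear speed of timer below 0.02 m/s).
It fails at once if the dredger is pushed more than 30 mm (distance of dredger from where it was at the start of the episode above 0.03 m).
It fails at once if the pepper shaker is pushed more than 30 mm (distance of shaker from where it was at the start of the episode above 0.03 m).
It fails at once if the sharpening stone is pushed more than 30 mm (distance of stone from where it was at the start of the episode above 0.03 m).
It also fails if it takes over 51 s, if anything falls off the work surface, if the arm or the gripper's body presses on something with over 40 N, if the wrist force passes 120 N, or if a joint passes its speed limit or range.

## Working session

There is one attempt and no reset: what is moved stays moved. The work goes in short steps, Python scripts to look and compute and a tool call to move; the robot and the scene stay as the last step left them, time stands still between calls to the robot, and variables do not carry over. Pictures are saved under pics/ and viewed, at most 11 in all, crops included, and the job is handed in when it is done.

Besides the shell and the picture viewer there is one more tool, called after "Call:" by a JSON object that holds its "name" and its "arguments". arm_command: Moves the arm, as the interface text tells. Shifts and turns lie within -1 to 1; 1 stands for 250 mm of shift or 90 degrees of turn. Its arguments: {"type":"object","properties":{"delta_pos":{"type":"array"},"delta_rot":{"type":"array"},"claw":{"type":"array"}},"required":["delta_pos","delta_rot","claw"]}

```bash
mkdir -p pics
python3 - <<'E'
from cell import *
import cv2,numpy as np
for n in("scene","top"):
    im=read_camera(n);cv2.imwrite(f"pics/{n}0.png",im[:,:,::-1])
    c=calibration(n);print(n,np.round(c["camera_matrix"],1).tolist(),np.round(c["T"],3).tolist())
s=state();print(s["t"],s["eef_pos"],s["tcp_rot"])
a=cv2.imread("pics/top0.png");cv2.imwrite("pics/top0.png",a)
E
```

```text
scene [[368.8, 0.0, 251.6], [0.0, 368.8, 196.8], [0.0, 0.0, 1.0]] [[-0.762, -0.421, 0.492, 96.34], [-0.647, 0.516, -0.561, 508.05], [-0.017, -0.746, -0.666, 662.928], [0.0, 0.0, 0.0, 1.0]]
top [[361.7, 0.0, 259.6], [0.0, 361.7, 193.1], [0.0, 0.0, 1.0]] [[-0.012, -0.983, 0.181, 355.341], [-0.999, 0.006, -0.036, 49.09], [0.035, -0.182, -0.983, 1049.254], [0.0, 0.0, 0.0, 1.0]]
0.1 [ 146.62290188 -607.35062478  214.14389425] [-3.14067321e+00 -9.80937035e-05  2.36788702e-01]
```

View pics/scene0.png

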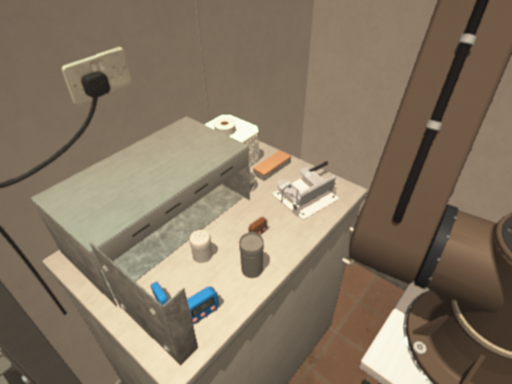

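View pics/top0.png

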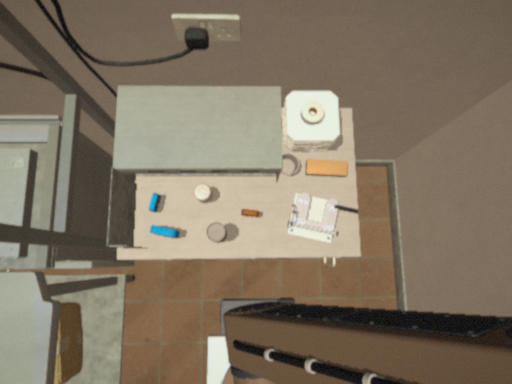

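The pictures show the stand near top pixel (315,217), the large blue timer at (165,231), the small blue one at (154,202), the brown one at (250,212), the dredger at (216,232), the shaker at (203,193) and the stone at (327,168). I'll zoom in next.

Run:
```python
import cv2,numpy as np
t=cv2.imread("pics/top0.png");s=cv2.imread("pics/scene0.png")
def c(a,x,y,w=75,h=56): return cv2.resize(a[y:y+h,x:x+w],(400,300),interpolation=cv2.INTER_CUBIC)
cv2.imwrite("pics/zoom.png",np.vstack([np.hstack([c(t,285,188),c(t,135,190)]),np.hstack([c(s,268,160),c(s,150,275)])]))
```

```text
(no output)
```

View pics/zoom.png

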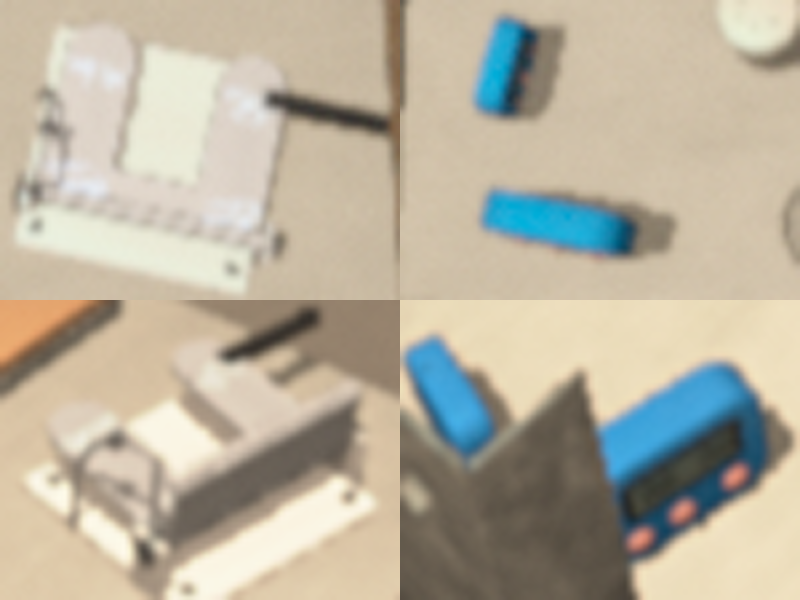

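```bash
cat > h.py <<'E'
from cell import *
import cv2,numpy as np
def ray(n,p):
    c=calibration(n);K=np.array(c["camera_matrix"]);T=np.array(c["T"])
    d=np.c_[np.atleast_2d(p),np.ones(len(np.atleast_2d(p)))]@np.linalg.inv(K).T@T[:3,:3].T
    return T[:3,3],d
def onz(n,p,z):
    o,d=ray(n,p);return o+d*((z-o[2])/d[:,2])[:,None]
def proj(n,P):
    c=calibration(n);K=np.array(c["camera_matrix"]);T=np.array(c["T"])
    q=(np.atleast_2d(P)-T[:3,3])@T[:3,:3]@K.T;return q[:,:2]/q[:,2:]
E
python3 - <<'E'
from h import *
np.set_printoptions(precision=1,suppress=True)
a=cv2.imread("pics/top0.png");hsv=cv2.cvtColor(a,cv2.COLOR_BGR2HSV)
k=.1875
P=np.array([[18,240],[245,290],[60,28]])*k+[285,188]-.5
print("plate",onz("top",P,6))
m=(hsv[:,:,0]>95)&(hsv[:,:,0]<120)&(hsv[:,:,1]>130)
n,l,st,ce=cv2.connectedComponentsWithStats(m.astype(np.uint8))
for i in range(1,n):
    if st[i,4]>40 and st[i,0]<200:
        yx=np.argwhere(l==i)[:,::-1].astype(np.float32)
        r=cv2.minAreaRect(yx);W=onz("top",cv2.boxPoints(r),62 if st[i,4]>150 else 50);print(st[i],W, np.linalg.norm(W-np.roll(W,1,0),axis=1),W.mean(0))
d=(a.max(2)<75);d[:, :336]=0;d[:,358:]=0;d[:200]=0;d[216:]=0
yx=np.argwhere(d)[:,::-1];l=cv2.fitLine(yx.astype(np.float32),2,0,.01,.01).ravel();print(len(yx),l,yx.min(0),yx.max(0))
e=[(x,l[3]+(x-l[2])*l[1]/l[0]) for x in (335,358)]
print("rod",onz("top",e,30))
E
```

```text
plate [[ 431.5  -69.4    6. ]
 [ 403.4 -191.8    6. ]
 [ 548.   -95.8    6. ]]
[150 194  10  17  99] [[496.9 319.7  50. ]
 [541.  308.3  50. ]
 [535.4 290.8  50. ]
 [491.4 302.4  50. ]] [18.2 45.6 18.3 45.5] [516.1 305.3  50. ]
[151 226  27  11 187] [[432.1 308.7  62. ]
 [451.3 305.7  62. ]
 [436.4 234.5  62. ]
 [417.3 237.8  62. ]] [72.4 19.4 72.7 19.4] [434.3 271.7  62. ]
29 [  1.    0.2 347.3 208.9] [339 207] [356 211]
rod [[ 503.5 -204.3   30. ]
 [ 488.5 -270.1   30. ]]
```

```bash
cat >> h.py <<'E'
from scipy.spatial.transform import Rotation as R
np.set_printoptions(precision=3,suppress=True)
A=np.radians(-12.85);XH=np.array([np.cos(A),np.sin(A),0]);YH=np.array([-np.sin(A),np.cos(A),0]);O=np.array([441.1,-136.0,0])
def S(x,y,z): return O+x*XH+y*YH+np.array([0,0,z])
def go(p,Rt,tool=0):
    "delta (units) from the measured pose to TCP target p, rotation Rt"
    s=state();p=np.array(p,float)
    rv=(Rt*R.from_euler("xyz",s["tcp_rot"]).inv()).as_rotvec()
    print("t",round(s["t"],2),"pos",(p-s["eef_pos"])/250,"rot",rv/(np.pi/2),"F",s["ft_force"],"open",s["opening"],"grip",s["grip_force"])
# tool down, closing axis along stand x
RD=R.from_matrix(np.c_[-YH,XH,[0,0,-1]])
if np.linalg.det(RD.as_matrix())<0: print("bad")
E
python3 - <<'E'
from h import *
print(RD.as_matrix())
print("rod ends in scene, predicted",proj("scene",[S(75,-60,30),S(75,-117,30)]),"seen 309.7,169.8 / 326.6,162.3")
print("bead pred scene",proj("scene",[S(27.5,65,30+47.6)]),"top",proj("top",[S(27.5,65,77.6)]))
print("dredger",onz("top",[[216,232]],96),"shaker",onz("top",[[203,192]],66),"stone",onz("top",[[327,168]],26),"panel",onz("top",[[135,172],[135,246]],0))
go(S(75,-95,70),RD)
# timer check: predicted corners in scene for origin (433.3,271.9) yaw -11.8
b=np.radians(-11.8);X=np.array([np.cos(b),np.sin(b),0]);Y=np.array([-np.sin(b),np.cos(b),0]);t=np.array([433.3,271.9,0])
print(proj("scene",[t-10*X-37*Y,t-10*X-37*Y+[0,0,62],t-10*X+37*Y+[0,0,62],t+12*X-37*Y+[0,0,62]]))
E
```

```text
Traceback (most recent call last):
  File "h.py", line 22, in <module>
    RD=R.from_matrix(np.c_[-YH,XH,[0,0,-1]])
  File "scipy/spatial/transform/_rotation.pyx", line 1143, in scipy.spatial.transform._rotation.Rotation.from_matrix
ValueError: Non-positive determinant (left-handed or null coordinate frame) in rotation matrix 0: [[-0.222  0.975  0.   ]
 [-0.975 -0.222  0.   ]
 [-0.     0.    -1.   ]].
```

Call:
{"name": "arm_command", "arguments": {"delta_pos": [[0.56,0.58,0],[0.56,0.58,0],[0.56,0.58,0],[0.56,0.58,0],[0.56,0.58,0]], "delta_rot": [[0,0,0.35],[0,0,0.35],[0,0,0.35],[0,0,0.35],[0,0,0.35]], "claw": [0.5,0.5,0.5,0.5,0.5]}}

```text
t: 0.52
eef_pos: [287.9, -460.4, 214.5]
tcp_rot: [-3.141, -0.0, 0.794]
ft_force: [0.1, -0.2, 1.1]
opening: 0.707
grip_force: 0.0
```

```bash
sed -i 's/np.c_\[-YH,XH/np.c_[YH,XH/; /linalg.det/d' h.py
python3 - <<'E'
from h import *
print("rod ends in scene, predicted",proj("scene",[S(75,-60,30),S(75,-117,30)]),"seen 309.7,169.8 / 326.6,162.3")
print("bead pred scene",proj("scene",[S(27.5,65,30+47.6)]),"top",proj("top",[S(27.5,65,77.6)]))
print("dredger",onz("top",[[216,232]],96),"shaker",onz("top",[[203,192]],66),"stone",onz("top",[[327,168]],26),"panel",onz("top",[[135,172],[135,246]],0))
go(S(75,-95,70),RD)
b=np.radians(-11.8);X=np.array([np.cos(b),np.sin(b),0]);Y=np.array([-np.sin(b),np.cos(b),0]);t=np.array([433.3,271.9,0])
print(proj("scene",[t-10*X-37*Y,t-10*X-37*Y+[0,0,62],t-10*X+37*Y+[0,0,62],t+12*X-37*Y+[0,0,62]]))
E
```

```text
rod ends in scene, predicted [[312.189 171.846]
 [326.791 164.236]] seen 309.7,169.8 / 326.6,162.3
bead pred scene [[290.47  185.166]] top [[293.731 211.722]]
dredger [[428.055 129.591  96.   ]] shaker [[540.485 168.833  66.   ]] stone [[ 617.62  -187.379   26.   ]] panel [[614.056 377.319   0.   ]
 [397.926 366.596   0.   ]]
t 0.52 pos [ 0.821  0.86  -0.578] rot [-0.    -0.     0.352] F [ 0.101 -0.184  1.069] open 0.7067161137704551 grip 0.0
[[223.548 305.177]
 [221.353 287.428]
 [187.985 308.801]
 [215.007 279.965]]
```

Call:
{"name": "arm_command", "arguments": {"delta_pos": [[0.5,0.53,-0.1],[0.5,0.53,-0.1],[0.5,0.53,-0.1],[0.5,0.53,-0.1],[0.5,0.53,-0.1]], "delta_rot": [[0,0,0.35],[0,0,0.35],[0,0,0.35],[0,0,0.35],[0,0,0.35]], "claw": [0.5,0.5,0.5,0.5,0.5]}}

```text
t: 0.93
eef_pos: [413.6, -326.6, 188.9]
tcp_rot: [-3.141, -0.001, 1.346]
ft_force: [-0.5, -0.8, 0.6]
opening: 0.503
grip_force: 0.0
```

Call:
{"name": "arm_command", "arguments": {"delta_pos": [[0.32,0.33,-0.36],[0.32,0.33,-0.36],[0.32,0.33,-0.36],[0.32,0.33,-0.36],[0.32,0.33,-0.36]], "delta_rot": [[0,0,0],[0,0,0],[0,0,0],[0,0,0],[0,0,0]], "claw": [0.5,0.5,0.5,0.5,0.5]}}

```text
t: 1.35
eef_pos: [492.3, -244.5, 96.7]
tcp_rot: [-3.137, -0.002, 1.339]
ft_force: [-0.6, -0.1, 0.3]
opening: 0.5
grip_force: 0.0
```

Run:
```python
from h import *
go(S(75,-95,14),RD)
c=calibration("wrist");cv2.imwrite("pics/w1.png",read_camera("wrist")[:,:,::-1])
print(np.array(c["T"]),proj("wrist",[S(75,-60,30),S(75,-117,30),S(75,-95,30)]))
```

```text
t 1.35 pos [ 0.003 -0.003 -0.331] rot [-0.002 -0.002  0.004] F [-0.588 -0.097  0.274] open 0.5004381141077668 grip 0.0
[[   0.973   -0.218   -0.071  512.177]
 [  -0.229   -0.93    -0.286 -163.696]
 [  -0.004    0.295   -0.956  266.544]
 [   0.       0.       0.       1.   ]] [[257.091 162.065]
 [257.501 228.905]
 [257.349 204.168]]
```

View pics/w1.png

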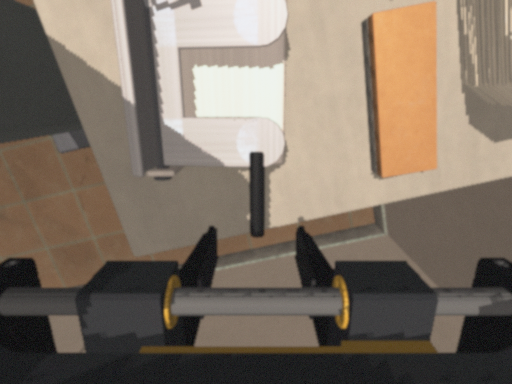

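Rod at column 257, rows 152–236, matches the predicted column (257), so I'm descending and gripping.

Call:
{"name": "arm_command", "arguments": {"delta_pos": [[0,0,-0.16],[0,0,-0.33],[0,0,-0.33],[0,0,-0.33],[0,0,-0.33]], "delta_rot": [[0,0,0],[0,0,0],[0,0,0],[0,0,0],[0,0,0]], "claw": [0.5,0.5,0.5,0.9,1]}}

```text
t: 1.82
eef_pos: [492.0, -248.6, 19.1]
tcp_rot: [3.14, 0.001, 1.336]
ft_force: [-0.1, -0.4, 0.8]
opening: 0.415
grip_force: 0.0
```

Call:
{"name": "arm_command", "arguments": {"delta_pos": [[0,0,0],[0,0,0],[0,0,0],[0,0,0],[0,0,0]], "delta_rot": [[0,0,0],[0,0,0],[0,0,0],[0,0,0],[0,0,0]], "claw": [1,1,1,1,1]}}

```text
t: 2.23
eef_pos: [491.9, -247.8, 18.0]
tcp_rot: [3.14, 0.001, 1.337]
ft_force: [-1.0, -0.7, 5.4]
opening: 0.117
grip_force: 30.0
```

Run:
```python
from h import *
s=state();p=s["eef_pos"]+[0,0,19];q=p-O;print(p,"stand coords",q@XH,q@YH)
for d in (10,20,30,40,50,60,63): 
    a=np.radians(d);go(S(75*np.cos(a),-95,30+75*np.sin(a)-19),RD)
```

```text
[ 491.889 -247.815   37.023] stand coords 74.38466700371174 -97.71937205695941
t 2.23 pos [0.    0.011 0.024] rot [0.001 0.001 0.006] F [-1.006 -0.74   5.354] open 0.11722833585447737 grip 29.995622634887695
t 2.23 pos [-0.013  0.014  0.075] rot [0.001 0.001 0.006] F [-1.006 -0.74   5.354] open 0.11722833585447737 grip 29.995622634887695
t 2.23 pos [-0.034  0.019  0.122] rot [0.001 0.001 0.006] F [-1.006 -0.74   5.354] open 0.11722833585447737 grip 29.995622634887695
t 2.23 pos [-0.064  0.026  0.165] rot [0.001 0.001 0.006] F [-1.006 -0.74   5.354] open 0.11722833585447737 grip 29.995622634887695
t 2.23 pos [-0.1    0.034  0.202] rot [0.001 0.001 0.006] F [-1.006 -0.74   5.354] open 0.11722833585447737 grip 29.995622634887695
t 2.23 pos [-0.141  0.043  0.232] rot [0.001 0.001 0.006] F [-1.006 -0.74   5.354] open 0.11722833585447737 grip 29.995622634887695
t 2.23 pos [-0.155  0.046  0.239] rot [0.001 0.001 0.006] F [-1.006 -0.74   5.354] open 0.11722833585447737 grip 29.995622634887695
```

Call:
{"name": "arm_command", "arguments": {"delta_pos": [[-0.002,0,0.031],[-0.006,0.001,0.062],[-0.014,0.003,0.093],[-0.025,0.006,0.122],[-0.039,0.009,0.15]], "delta_rot": [[0,0,0],[0,0,0],[0,0,0],[0,0,0],[0,0,0]], "claw": [1,1,1,1,1]}}

```text
t: 2.65
eef_pos: [480.2, -244.8, 54.7]
tcp_rot: [-3.138, -0.001, 1.337]
ft_force: [-6.7, -2.3, -13.4]
opening: 0.115
grip_force: 29.9
```

Call:
{"name": "arm_command", "arguments": {"delta_pos": [[-0.017,0.004,0.026],[-0.037,0.008,0.051],[-0.059,0.013,0.073],[-0.082,0.019,0.093],[-0.107,0.024,0.11]], "delta_rot": [[0,0,0],[0,0,0],[0,0,0],[0,0,0],[0,0,0]], "claw": [1,1,1,1,1]}}

```text
t: 3.07
eef_pos: [454.0, -238.8, 82.1]
tcp_rot: [-3.14, -0.001, 1.336]
ft_force: [-2.3, -1.3, -19.5]
opening: 0.12
grip_force: 30.0
```

Run:
```python
from h import *
s=state();q=s["eef_pos"]+[0,0,19]-O;print(s["eef_pos"],"stand",q@XH,q@YH,q[2],s["ft_force"],s["opening"])
t=read_camera("top");c=read_camera("scene")
cv2.imwrite("pics/z2.png",np.hstack([cv2.resize(i,(400,400),interpolation=cv2.INTER_CUBIC)[:,:,::-1] for i in (t[180:255,280:355],c[145:220,262:337])]))
for d in (53,60,67):
    a=np.radians(d);print(d,[proj(n,[S(97*np.cos(a),y,30+97*np.sin(a)) for y in(60,-42)]).tolist() for n in("top","scene")])
```

```text
[ 453.99  -238.795   82.139] stand 35.42823203987939 -97.35344693527874 101.1386234905582 [ -2.345  -1.327 -19.463] 0.12031439736458639
53 [[[299.2536067468343, 199.35993899057746], [336.88339561588197, 207.56533036300596]], [[284.3427709065046, 168.74253394651745], [314.3603842038597, 153.92157678316815]]]
60 [[[298.8930237759173, 202.5704098951027], [336.849291035971, 210.8487747996803]], [[287.09755354172404, 168.54843647677296], [317.3129601120977, 153.57466672911644]]]
67 [[[298.4060255349129, 206.17543205970495], [336.6498686900862, 214.51854519568616]], [[290.0878033468971, 168.90729031690333], [320.4811972403281, 153.75732588022154]]]
```

View pics/z2.png

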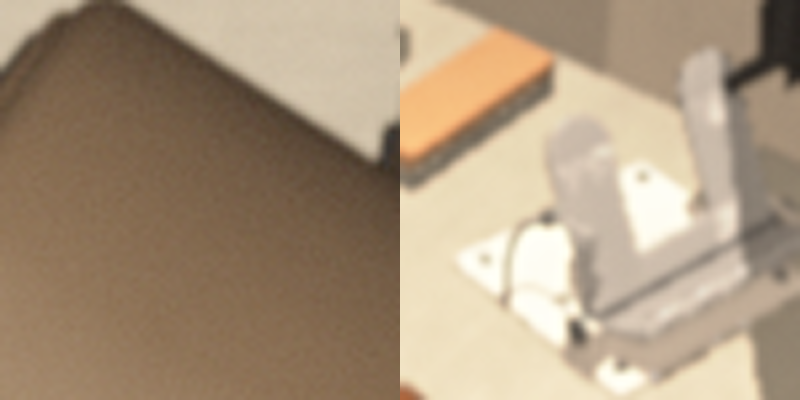

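Call:
{"name": "arm_command", "arguments": {"delta_pos": [[0,0,0],[0,0,0],[0,0,0],[0,0,0.1],[0,0,0.2]], "delta_rot": [[0,0,0],[0,0,0],[0,0,0],[0,0,0],[0,0,0]], "claw": [0.6,0.6,0.6,0.6,0.6]}}

```text
t: 3.58
eef_pos: [455.3, -239.2, 132.8]
tcp_rot: [-3.141, -0.0, 1.336]
ft_force: [-0.3, -0.5, 0.9]
opening: 0.379
grip_force: 0.0
```

Call:
{"name": "arm_command", "arguments": {"delta_pos": [[0,0,0.15],[0,0,0.3],[0,0,0.45],[0,0,0.45],[0,0,0.45]], "delta_rot": [[0,0,0],[0,0,0],[0,0,0],[0,0,0],[0,0,0]], "claw": [0.6,0.6,0.6,0.6,0.6]}}

```text
t: 4.0
eef_pos: [456.1, -239.7, 247.3]
tcp_rot: [3.136, 0.002, 1.337]
ft_force: [0.1, 0.5, -1.3]
opening: 0.399
grip_force: 0.0
```

Run:
```python
from h import *
s=state();print(s["eef_pos"],s["ft_force"],s["opening"])
T=calibration("wrist");cv2.imwrite("pics/w3.png",read_camera("wrist")[:,:,::-1])
for d in (0,53,60,67):
    a=np.radians(d);print(d,proj("wrist",[S(75*np.cos(a),-117,30+75*np.sin(a)),S(75*np.cos(a),-65,30+75*np.sin(a)),S(98*np.cos(a),-42,30+98*np.sin(a)),S(98*np.cos(a),42,30+98*np.sin(a))]).round().tolist())
print("plate",proj("wrist",[S(-27,-65,6),S(98,-65,6),S(98,65,6),S(-27,65,6)]).round().tolist())
```

```text
[ 456.091 -239.69   247.265] [ 0.136  0.521 -1.317] 0.3991306572040426
0 [[285.0, 181.0], [286.0, 141.0], [305.0, 122.0], [308.0, 47.0]]
53 [[263.0, 196.0], [263.0, 149.0], [277.0, 128.0], [278.0, 33.0]]
60 [[256.0, 197.0], [256.0, 150.0], [267.0, 129.0], [268.0, 32.0]]
67 [[249.0, 198.0], [248.0, 150.0], [256.0, 130.0], [255.0, 31.0]]
plate [[207.0, 139.0], [301.0, 138.0], [305.0, 29.0], [201.0, 30.0]]
```

View pics/w3.png

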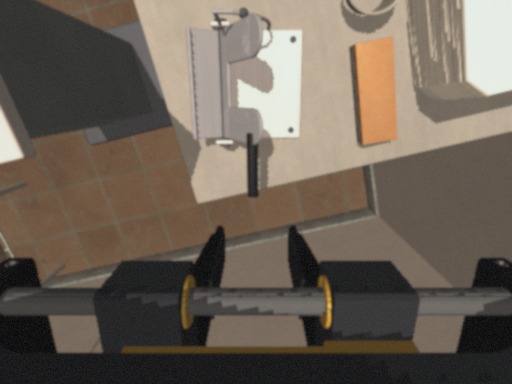

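Arm tips end near column 262 and the rod sits at column 252. With the plate's offset of about 2.5 px, that puts the rest at about 61–62°, and it has been let go. Next is the timer.

Call:
{"name": "arm_command", "arguments": {"delta_pos": [[-0.03,0.72,0],[-0.03,0.72,0],[-0.03,0.72,0],[-0.03,0.72,0],[-0.03,0.72,0]], "delta_rot": [[0,0,0],[0,0,0],[0,0,0],[0,0,0],[0,0,0]], "claw": [0.4,0.4,0.4,0.4,0.4]}}

```text
t: 4.47
eef_pos: [446.3, -55.3, 243.6]
tcp_rot: [-3.139, -0.001, 1.338]
ft_force: [0.3, -0.3, 0.8]
opening: 0.597
grip_force: 0.0
```

Call:
{"name": "arm_command", "arguments": {"delta_pos": [[-0.03,0.72,0],[-0.03,0.72,0],[-0.03,0.72,0],[-0.03,0.72,0],[-0.03,0.72,0]], "delta_rot": [[0,0,0],[0,0,0],[0,0,0],[0,0,0],[0,0,0]], "claw": [0.4,0.4,0.4,0.4,0.4]}}

```text
t: 4.88
eef_pos: [439.1, 124.6, 243.6]
tcp_rot: [-3.14, -0.0, 1.339]
ft_force: [-0.0, -0.9, 0.0]
opening: 0.599
grip_force: 0.0
```

Call:
{"name": "arm_command", "arguments": {"delta_pos": [[-0.03,0.6,-0.2],[-0.03,0.6,-0.2],[-0.03,0.6,-0.2],[-0.03,0.6,-0.2],[-0.03,0.6,-0.2]], "delta_rot": [[0,0,0],[0,0,0],[0,0,0],[0,0,0],[0,0,0]], "claw": [0.4,0.4,0.4,0.4,0.4]}}

```text
t: 5.3
eef_pos: [431.1, 274.5, 191.4]
tcp_rot: [-3.138, 0.002, 1.34]
ft_force: [0.3, 0.7, 0.0]
opening: 0.602
grip_force: 0.0
```

Run:
```python
from h import *
b=np.radians(-11.8);X=np.array([np.cos(b),np.sin(b),0]);Y=np.array([-np.sin(b),np.cos(b),0])
Rt=R.from_matrix(np.c_[Y,X,[0,0,-1]]);go([434.3,271.7,31],Rt)
print(state()["eef_pos"],calibration("wrist")["T"][:3,3])
im=read_camera("wrist")[:,:,::-1].copy();cv2.imwrite("pics/w4.png",im)
h=cv2.cvtColor(im,cv2.COLOR_BGR2HSV)
m=((h[:,:,0]>95)&(h[:,:,0]<120)&(h[:,:,1]>130)).astype(np.uint8)
n,l,st,ce=cv2.connectedComponentsWithStats(m)
for i in range(1,n):
    if st[i,4]>150:
        r=cv2.minAreaRect(np.argwhere(l==i)[:,::-1].astype(np.float32));W=onz("wrist",cv2.boxPoints(r),62);print(st[i],W,np.linalg.norm(W-np.roll(W,1,0),axis=1),W.mean(0))
t=np.array([433.3,271.9,62.]);print("pred top",proj("wrist",[t-10*X-37*Y,t+12*X-37*Y,t+12*X+37*Y,t-10*X+37*Y]))
```

```text
t 5.3 pos [ 0.013 -0.011 -0.641] rot [ 0.001 -0.002  0.016] F [0.296 0.696 0.031] open 0.6015208321966944 grip 0.0
[431.061 274.546 191.374] [450.987 356.037 360.969]
[304 119  51  16 773] [[487.755 311.495  62.   ]
 [490.327 325.342  62.   ]
 [536.531 314.518  62.   ]
 [534.625 300.521  62.   ]] [48.137 14.084 47.454 14.126] [512.309 312.969  62.   ]
[ 249  140   22   70 1371] [[434.019 317.747  62.   ]
 [453.517 313.78   62.   ]
 [440.172 243.757  62.   ]
 [419.268 247.95   62.   ]] [71.339 19.897 71.284 21.32 ] [436.744 280.808  62.   ]
pred top [[249.506 219.073]
 [270.464 218.62 ]
 [269.682 148.186]
 [247.182 148.723]]
```

View pics/w4.png

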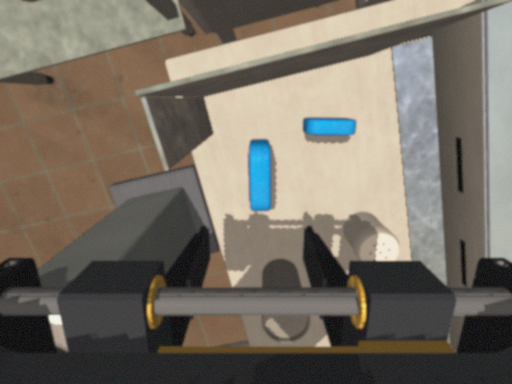

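The large timer is at (260,175), with the small one at (330,126). The arm may still have been settling when this was taken, so I'm measuring again at rest.

Run:
```python
from h import *
import h as H
for k in range(4):
    c=calibration("wrist");s=state();im=read_camera("wrist")[:,:,::-1].copy()
    H.calibration=lambda n,c=c:c
    g=cv2.cvtColor(im,cv2.COLOR_BGR2HSV)
    m=((g[:,:,0]>95)&(g[:,:,0]<120)&(g[:,:,1]>130)).astype(np.uint8)
    n,l,st,ce=cv2.connectedComponentsWithStats(m);i=1+np.argmax(st[1:,4])
    W=onz("wrist",cv2.boxPoints(cv2.minAreaRect(np.argwhere(l==i)[:,::-1].astype(np.float32))),62)
    print(s["t"],s["eef_pos"],c["T"][:3,3],st[i],W.mean(0)); H.calibration=calibration
print(W)
```

```text
5.35 [431.307 272.637 192.228] [451.184 354.184 361.779] [ 249  139   21   69 1391] [436.571 282.648  62.   ]
5.4 [431.75  271.356 193.031] [451.549 352.861 362.591] [ 248  138   21   69 1381] [436.328 282.434  62.   ]
5.45 [432.148 270.545 193.68 ] [451.913 351.968 363.298] [ 247  137   21   69 1368] [436.104 282.755  62.   ]
5.5 [432.485 270.064 194.182] [452.199 351.405 363.855] [ 246  137   22   69 1371] [436.487 282.273  62.   ]
[[433.669 318.817  62.   ]
 [453.496 314.732  62.   ]
 [440.005 245.61   62.   ]
 [418.779 249.933  62.   ]]
```

Call:
{"name": "arm_command", "arguments": {"delta_pos": [[0.011,0.025,-0.15],[0.011,0.025,-0.31],[0.011,0.025,-0.45],[0.011,0.025,-0.55],[0.011,0.025,-0.6]], "delta_rot": [[0,0,0.016],[0,0,0.016],[0,0,0.016],[0,0,0.016],[0,0,0.016]], "claw": [0.4,0.4,0.4,0.4,0.4]}}

```text
t: 5.97
eef_pos: [434.8, 275.2, 42.2]
tcp_rot: [-3.139, 0.002, 1.359]
ft_force: [-0.1, 0.5, -0.6]
opening: 0.601
grip_force: 0.0
```

Call:
{"name": "arm_command", "arguments": {"delta_pos": [[0,0,-0.055],[0,0,-0.055],[0,0,-0.055],[0,0,-0.055],[0,0,-0.055]], "delta_rot": [[0,0,0],[0,0,0],[0,0,0],[0,0,0],[0,0,0]], "claw": [0.4,0.4,0.6,1,1]}}

```text
t: 6.38
eef_pos: [436.0, 276.8, 32.0]
tcp_rot: [3.14, -0.001, 1.361]
ft_force: [0.2, 0.1, -0.2]
opening: 0.442
grip_force: 0.0
```

Call:
{"name": "arm_command", "arguments": {"delta_pos": [[0,0,0],[0,0,0],[0,0,0],[0,0,0],[0,0,0]], "delta_rot": [[0,0,0],[0,0,0],[0,0,0],[0,0,0],[0,0,0]], "claw": [1,1,1,1,1]}}

```text
t: 6.8
eef_pos: [435.5, 277.0, 31.3]
tcp_rot: [3.141, -0.0, 1.362]
ft_force: [-0.4, 0.0, 6.6]
opening: 0.23
grip_force: 30.0
```

Run:
```python
from h import *
import h as H
s=state();print(s["eef_pos"],s["tcp_rot"],s["opening"],s["grip_force"],s["ft_force"])
c=calibration("wrist");H.calibration=lambda n:c
im=read_camera("wrist")[:,:,::-1].copy();cv2.imwrite("pics/w5.png",im)
g=cv2.cvtColor(im,cv2.COLOR_BGR2HSV)
m=((g[:,:,0]>95)&(g[:,:,0]<120)&(g[:,:,1]>130)).astype(np.uint8)
n,l,st,ce=cv2.connectedComponentsWithStats(m);i=1+np.argmax(st[1:,4]);print(st[i])
b=st[i];print("edge rows -> y at z62",onz("wrist",[[b[0]+b[2]/2,b[1]],[b[0]+b[2]/2,b[1]+b[3]]],62))
```

```text
[435.514 277.011  31.289] [ 3.141 -0.     1.362] 0.23024098468244714 30.00099778175354 [-0.391  0.019  6.605]
[ 234  178   46  110 4565]
edge rows -> y at z62 [[446.097 324.042  62.   ]
 [433.843 265.939  62.   ]]
```

View pics/w5.png

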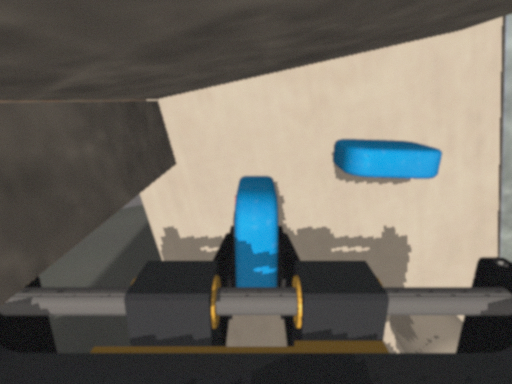

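Call:
{"name": "arm_command", "arguments": {"delta_pos": [[0,0,0.1],[0,0,0.25],[0,0,0.4],[0,0,0.56],[0,0,0.72]], "delta_rot": [[0,0,0],[0,0,0],[0,0,0],[0,0,0],[0,0,0]], "claw": [1,1,1,1,1]}}

```text
t: 7.27
eef_pos: [434.8, 276.7, 212.7]
tcp_rot: [-3.141, 0.0, 1.362]
ft_force: [0.7, 0.3, -1.9]
opening: 0.227
grip_force: 30.0
```

```bash
cat >> h.py <<'E'
th=np.radians(61.5);O=O-0.6*XH
rx=np.cos(th)*XH+np.array([0,0,np.sin(th)]);rz=-np.sin(th)*XH+np.array([0,0,np.cos(th)])
C=S(0,0,30)-rx+2*rz
RS=R.from_matrix(np.c_[YH,-rz,-rx])
def seat(up,out,y=3): return C+rx*(31.3+up)+rz*(11+out)+YH*y
E
python3 - <<'E'
from h import *
print(state()["eef_pos"],state()["opening"],seat(80,3),seat(0,0),rx*4,rz)
go(seat(80,3),RS)
E
```

```text
[434.814 276.71  212.651] 0.22701427599947732 [ 478.786 -141.52   134.568] [ 444.14  -133.616   62.831] [ 1.861 -0.424  3.515] [-0.857  0.195  0.477]
t 7.27 pos [ 0.176 -1.673 -0.312] rot [ 0.068  0.309 -0.009] F [ 0.681  0.282 -1.942] open 0.22701427599947732 grip 29.99979257583618
```

Call:
{"name": "arm_command", "arguments": {"delta_pos": [[0.05,-0.75,0.02],[0.05,-0.75,0.02],[0.05,-0.75,0.02],[0.05,-0.75,0.02],[0.05,-0.75,0.02]], "delta_rot": [[0,0,0],[0,0,0],[0,0,0],[0,0,0],[0,0,0]], "claw": [1,1,1,1,1]}}

```text
t: 7.68
eef_pos: [447.5, 86.4, 216.1]
tcp_rot: [3.141, 0.0, 1.361]
ft_force: [0.6, -0.6, -0.5]
opening: 0.23
grip_force: 30.0
```

Call:
{"name": "arm_command", "arguments": {"delta_pos": [[0.05,-0.75,0],[0.05,-0.75,0],[0.05,-0.75,0],[0.05,-0.75,0],[0.05,-0.75,0]], "delta_rot": [[0.035,0.155,0],[0.035,0.155,0],[0.035,0.155,0],[0.035,0.155,0],[0.035,0.155,0]], "claw": [1,1,1,1,1]}}

```text
t: 8.1
eef_pos: [460.5, -101.9, 215.4]
tcp_rot: [-2.892, -0.003, 1.359]
ft_force: [-0.9, 1.5, -0.8]
opening: 0.229
grip_force: 30.0
```

Call:
{"name": "arm_command", "arguments": {"delta_pos": [[0.08,-0.17,-0.1],[0.08,-0.17,-0.2],[0.08,-0.17,-0.2],[0.08,-0.17,-0.2],[0.08,-0.17,-0.2]], "delta_rot": [[0.033,0.154,0],[0.033,0.154,0],[0.033,0.154,0],[0.033,0.154,0],[0.033,0.154,0]], "claw": [1,1,1,1,1]}}

```text
t: 8.52
eef_pos: [480.3, -140.2, 166.1]
tcp_rot: [-2.645, -0.004, 1.36]
ft_force: [-0.7, 0.0, 0.5]
opening: 0.23
grip_force: 30.0
```

Run:
```python
from h import *
read_camera("top");read_camera("top");read_camera("top")
s=state();print(s["eef_pos"],s["opening"]);go(seat(80,3),RS);go(seat(40,3),RS);go(seat(8,3),RS)
```

```text
[ 480.522 -140.029  168.638] 0.2289073461561491
t 8.67 pos [-0.007 -0.006 -0.136] rot [-0.001  0.004 -0.009] F [-0.6   -0.545 -0.359] open 0.2289073461561491 grip 29.999875724315643
t 8.67 pos [-0.081  0.011 -0.277] rot [-0.001  0.004 -0.009] F [-0.6   -0.545 -0.359] open 0.2289073461561491 grip 29.999875724315643
t 8.67 pos [-0.141  0.025 -0.389] rot [-0.001  0.004 -0.009] F [-0.6   -0.545 -0.359] open 0.2289073461561491 grip 29.999875724315643
```

Call:
{"name": "arm_command", "arguments": {"delta_pos": [[-0.016,-0.002,-0.119],[-0.053,0.006,-0.19],[-0.09,0.015,-0.26],[-0.128,0.023,-0.33],[-0.128,0.023,-0.33]], "delta_rot": [[0,0.003,-0.008],[0,0.003,-0.008],[0,0.003,-0.008],[0,0.003,-0.008],[0,0.003,-0.008]], "claw": [1,1,1,1,1]}}

```text
t: 9.08
eef_pos: [446.5, -133.8, 83.7]
tcp_rot: [-2.64, -0.003, 1.348]
ft_force: [-0.1, 0.5, -1.3]
opening: 0.231
grip_force: 30.0
```

Run:
```python
from h import *
for _ in range(4): c=read_camera("scene")
s=state();print(s["eef_pos"]);go(seat(0,0),RS)
q=s["eef_pos"]-C;print("rest frame",q@rx,q@YH,q@rz)
w=read_camera("wrist")
cv2.imwrite("pics/z6.png",np.hstack([cv2.resize(c[140:220,257:337],(400,400),interpolation=cv2.INTER_CUBIC)[:,:,::-1],cv2.resize(w,(400,400))[:,:,::-1]]))
```

```text
[ 449.619 -135.065   85.334]
t 9.28 pos [-0.022  0.006 -0.09 ] rot [-0.001  0.    -0.001] F [-0.144 -0.574 -1.443] open 0.2289168687908776 grip 29.999734461307526
rest frame 53.778648329440486 2.8058955636753646 16.758982135801375
```

View pics/z6.png

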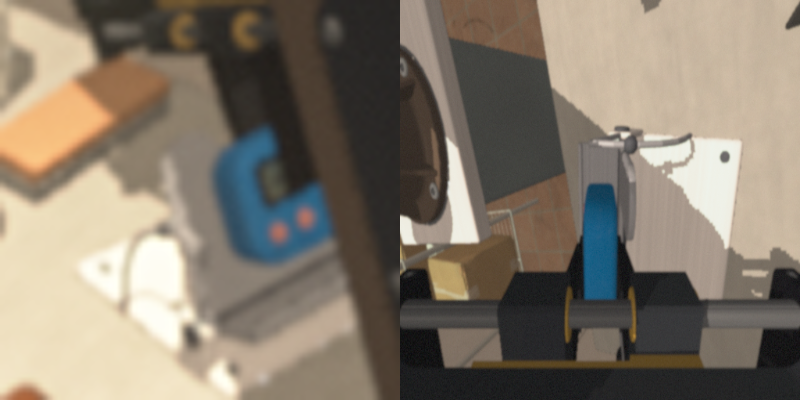

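The timer hangs in front of the rest, between the lip and the arms, keys outwards, with the rest undisturbed. I'm lowering the last stretch now.

Call:
{"name": "arm_command", "arguments": {"delta_pos": [[-0.019,0.004,-0.035],[-0.017,0.003,-0.052],[-0.014,0.003,-0.069],[-0.014,0.003,-0.069],[-0.014,0.003,-0.069]], "delta_rot": [[0,0,0],[0,0,0],[0,0,0],[0,0,0],[0,0,0]], "claw": [1,1,1,1,1]}}

```text
t: 9.75
eef_pos: [445.3, -134.2, 66.2]
tcp_rot: [-2.64, -0.002, 1.348]
ft_force: [-0.4, -1.2, -1.1]
opening: 0.234
grip_force: 30.0
```

Run:
```python
from h import *
for _ in range(4): c=read_camera("scene")
s=state();q=s["eef_pos"]-C;print("rest frame",q@rx-31.3,q@YH,q@rz-11, s["ft_force"]@rx,s["ft_force"]@rz)
```

```text
rest frame 3.5582372376246916 2.723396526527692 0.7174958754915721 -1.0592937181827131 -1.3412536364621266
```

Call:
{"name": "arm_command", "arguments": {"delta_pos": [[-0.002,0,-0.004],[-0.004,0.001,-0.008],[-0.006,0.001,-0.012],[-0.006,0.001,-0.012],[-0.006,0.001,-0.012]], "delta_rot": [[0,0,0],[0,0,0],[0,0,0],[0,0,0],[0,0,0]], "claw": [1,1,1,1,1]}}

```text
t: 10.37
eef_pos: [443.5, -133.8, 63.4]
tcp_rot: [-2.64, -0.002, 1.348]
ft_force: [0.9, 1.4, 3.9]
opening: 0.229
grip_force: 30.0
```

Run:
```python
from h import *
for _ in range(4): read_camera("scene");s=state();print(s["ft_force"]@rx,s["ft_force"]@rz,s["ft_force"])
q=s["eef_pos"]-C;print("rest frame",q@rx-31.3,q@YH,q@rz-11)
```

```text
4.1412758425129255 0.9640647462341746 [1.448 1.271 4.099]
4.593514670864762 2.021488369668263 [0.698 1.193 5.001]
4.395843186210331 1.3821059838411576 [1.242 1.475 4.523]
5.148932935364318 0.9209009480283226 [1.911 0.971 4.964]
rest frame 0.16006789802383636 2.675276767467848 0.771378076993738
```

Call:
{"name": "arm_command", "arguments": {"delta_pos": [[0,0,0],[0,0,0],[0,0,0],[0,0,0],[0,0,0]], "delta_rot": [[0,0,0],[0,0,0],[0,0,0],[0,0,0],[0,0,0]], "claw": [0.74,0.7,0.66,0.64,0.64]}}

```text
t: 10.98
eef_pos: [443.3, -133.8, 63.1]
tcp_rot: [-2.64, -0.002, 1.348]
ft_force: [0.2, -0.3, 0.4]
opening: 0.355
grip_force: 0.0
```

Run:
```python
from h import *
for _ in range(4): c=read_camera("scene")
w=read_camera("wrist");s=state();print(s["opening"],s["ft_force"],s["eef_pos"])
cv2.imwrite("pics/z7.png",np.hstack([cv2.resize(c[140:220,257:337],(400,400),interpolation=cv2.INTER_CUBIC)[:,:,::-1],cv2.resize(w,(400,400))[:,:,::-1]]))
```

```text
0.36219093608934677 [ 0.409 -0.032 -0.363] [ 443.39  -133.831   63.144]
```

View pics/z7.png

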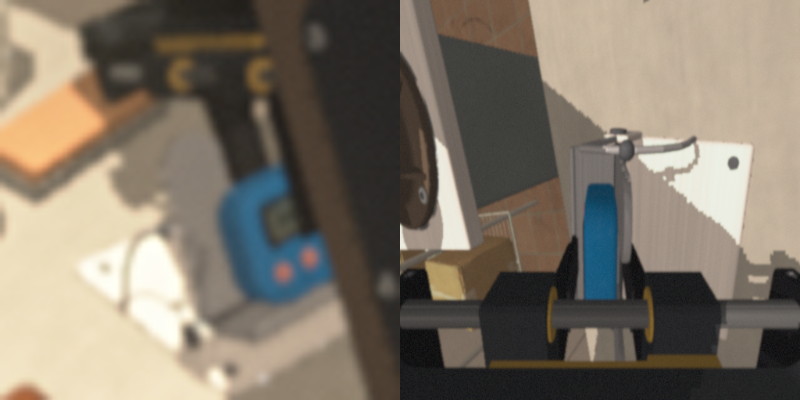

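The timer sits on the ledge against the rest with both fingers clear of it. I'm withdrawing along the rest.

Call:
{"name": "arm_command", "arguments": {"delta_pos": [[0.02,-0.004,0.035],[0.056,-0.013,0.106],[0.112,-0.025,0.211],[0.167,-0.038,0.317],[0.22,-0.05,0.42]], "delta_rot": [[0,0,0],[0,0,0],[0,0,0],[0,0,0],[0,0,0]], "claw": [0.64,0.64,0.64,0.64,0.64]}}

```text
t: 11.65
eef_pos: [498.8, -146.4, 169.5]
tcp_rot: [-2.64, -0.002, 1.348]
ft_force: [0.6, -0.8, 0.8]
opening: 0.362
grip_force: 0.0
```

Call:
{"name": "arm_command", "arguments": {"delta_pos": [[0,-0.1,0.1],[0,-0.25,0.15],[0,-0.4,0.2],[0,-0.55,0.2],[0,-0.7,0.2]], "delta_rot": [[0,0,0],[0,0,0],[0,0,0],[0,0,0],[0,0,0]], "claw": [0.64,0.64,0.64,0.64,0.64]}}

```text
t: 12.07
eef_pos: [498.3, -323.1, 219.2]
tcp_rot: [-2.642, -0.002, 1.348]
ft_force: [0.6, 0.9, -1.4]
opening: 0.361
grip_force: 0.0
```

Run:
```python
from h import *
for _ in range(3): c=read_camera("scene")
t=read_camera("top");s=state();print(s["t"],s["eef_pos"])
cv2.imwrite("pics/z8.png",np.hstack([cv2.resize(i,(400,400),interpolation=cv2.INTER_CUBIC)[:,:,::-1] for i in(c[140:220,257:337],t[175:255,280:360])]))
# predicted timer corners (front face bottom/top corners) when seated, px in crop coordinates
for n,o in(("scene",(257,140)),("top",(280,175))):
    P=[C+rx*a+YH*y+rz*z for a in(0,62) for y in(-37,37) for z in(2,22)]
    print(n,((proj(n,P)-o)*5).round().tolist())
```

```text
12.2667 [ 497.943 -321.772  217.643]
scene [[350.0, 248.0], [377.0, 251.0], [246.0, 307.0], [272.0, 311.0], [321.0, 138.0], [348.0, 139.0], [214.0, 194.0], [240.0, 196.0]]
top [[224.0, 288.0], [222.0, 318.0], [96.0, 260.0], [92.0, 289.0], [255.0, 227.0], [253.0, 257.0], [120.0, 197.0], [117.0, 227.0]]
```

View pics/z8.png

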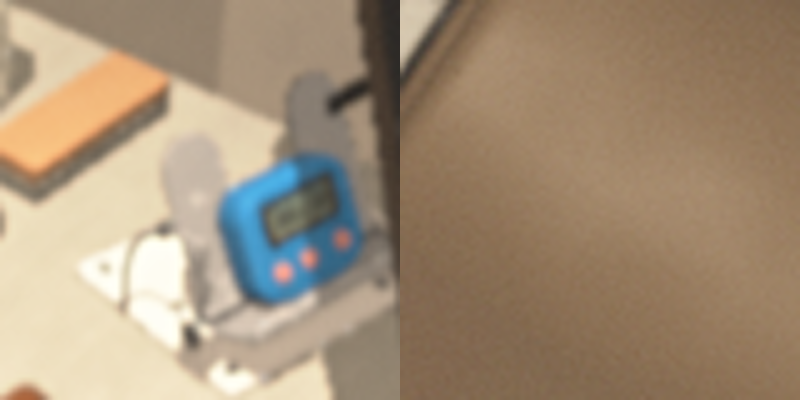

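The timer is seated at about crop (290,235), within 1–2 px of the predicted corners, keys outwards. The rest's right arm tip is at about scene (319,155), where it was before, so I'm handing in.

```bash
python3 -c "
from cell import *
print(job_done())"
```

```text
the job is handed in; nothing more can be done
None
```

I folded the rest up to about 61° by my measurement and let it go, seated the large blue timer on the ledge with its keys facing out, and handed the job in at about 12 s; no verdict was returned.

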